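# Bring the red-lidded topping jar to the front of the bakery carousel

### The arm

A 7-joint arm with a two-finger parallel gripper is mounted at the origin on the work surface. World frame = base frame: x ahead of the robot, y to its left, z up, the work surface at z = 0. Lengths are in m, angles in rad, forces in N, time in s.
With the tool pointing down it reaches from about 0.4 to 0.875 m from the base axis. Payload 19.3 kg.
Tool frame: the origin (TCP) lies on the centre line of the jaws, within the pads' length; the fingertips stand 14 mm ahead of it and the grasp point (between the pads) lies 5 mm behind it; x points along the fingers, y is the direction in which the jaws open and shut, and the axes are right-handed (so a half turn about x gives the same grasp; the last joint's range is limited). The gripper opens to 85 mm and grips with 20 to 120 N. Pads are 22 mm wide; open, the fingers measure 114 mm over their backs; the gripper's body (76 mm by 85 mm) begins 54 mm behind the grasp point. The pads swing forward as they close: fully open they stand 13 mm farther back than shut.
Start: joints at [1.235, 0.521, -0.036, 1.599, 0.021, 1.021, -0.113], TCP at [0.164, -0.603, 0.245] pointing down, gripper open.
Joint ranges: [-2.91, 2.91], [-0.3, 2.13], [-1.5, 1.42], [0.17, 2.43], [-1.26, 4.41], [0.16, 1.93], [-2.52, 2.52]. Speed limits (rad/s): [1.89, 1.89, 2.39, 2.39, 3.01, 3.01, 3.01].

### API

Orientations are given as [roll, pitch, yaw] about the fixed x, y, z axes, in that order (R = Rz(yaw) Ry(pitch) Rx(roll)).
In Python, from workcell import monitor, optics, bot gives the robot as it stands.
- The arm moves only by the tool arm_command, never from a script. Its arguments are lists of equal length, an entry for each row: "delta_pos": the shift along the tool's x, y, z as a fraction of full scale, a list of three; "rotation": the turn, a rotation vector about the tool's x, y, z as a fraction of full scale, a list of three. In form: {"delta_pos": [[dx, dy, dz], ...], "rotation": [[wx, wy, wz], ...]}. A call has 1 to 10 rows; each row shifts and turns the pose as measured when the row begins, along the tool's axes as they then stand; what a row does not reach is not made up. Full scale, the value 1, is 30 mm for a shift and 6 degrees for a turn. A row lasts 1/10 s, in which the tool goes at most 50 mm and 8.59 degrees, less where a joint would pass 70% of its speed; a pose out of reach is approached as far as the arm can. A call with a number of a shift or a turn outside -1 to 1 is refused whole. A call with a gripper value outside its range is refused whole. "gripper" is the closure, from -1 (fully open) to 1 (shut), so that 0 is half open, set as the call begins (left out, the last holds). The fingers move at their own pace and stop on an object; "grip_force" is the grip in N (left out, the last holds). Time passes only in rows, so rows that do not move let the fingers close. It gives the time, the measured TCP pose, the force and the opening at its end, in the units of the state.
- monitor.observe(): the state, without advancing time (a new reading comes with each control period).
- optics.grab_frame(name): name is "scene" or "top" or "wrist"; returns the picture (384x512x3 uint8, red, green, blue); there is no depth.
- optics.camera_params(name): a dict with "fx", "fy", "cx", "cy" (pixels), "origin" and "rotation" of the camera in the world. Camera axes: x right, y down, z forward; pixel columns grow to the right and rows downward; lengths in m; the calibration is good to about 2 mm. A picture is of the moment at which its call begins: read the wrist's pose just before it. camera_params takes no time and is no camera call; for the wrist camera it gives the pose at the moment of the call.
- bot.job_done(): hands the job in, once; it reports no verdict.
The state is a dict: "clock": time; "qpos": joint angles; "qd": joint speeds; "joint_efforts": joint torques, N m; "position": TCP position; "tool_rot": TCP orientation; "force": force on the tool from outside, world axes, zero at the start; "moment": the same for the moment, N m; "grip_width": finger opening in m.
Only numpy, scipy, OpenCV 4.12 (cv2) and the standard library are available. Lean on these libraries where they do the work, as an engineer would, in place of code of your own. Each camera call takes 0.05 s, during which the arm holds its last target. There are 200 camera calls.

### The job

Push the loose blue grip sleeve fully home onto the brass spigot of the topping carousel, then turn the carousel by the sleeve until the jar with the red lid stands squarely at the yellow front pointer. The turntable is sprung and runs back when let go, so finish with the sleeve still gripped on its spigot, holding the turntable still there. Do not touch the jars or the turntable with the hand, keep all jars standing in their seats, and leave the cup, the bowl and the orange tub where they are.

Things in the scene. Friction and masses are not known exactly. Their poses are not given: they have to be found in the camera images.
- sleeve: blue plastic grip sleeve, a straight tube open at both ends, 30 mm outside, 21 mm bore, 130 mm long, about 0.09 kg; it stands upright and loose on the bench, to the left or to the right of the carousel. Origin: centre of its lower end; z along the tube. Both ends are alike. On the spigot it stands from z = 50 mm to z = 180 mm and turns freely about the spigot.
- spigot (a point): foot of the round brass spigot that stands upright near the turntable's edge, on the flange where the sleeve's lower end rests when fully home (z = 50 mm). The spigot is 17 mm across (2 mm clearance all round in the sleeve's bore) and 45 mm tall, top at z = 95 mm; its last 10 mm taper to 9 mm. It goes round with the turntable, 105 mm from the axis.
- turntable: white disc 270 mm across, upper face at z = 45 mm, with a 60 mm tall central steel post and three jar seats (rings 8 mm high) 80 mm from the axis, at 90, 180 and 270 degrees from the spigot. Origin: on its vertical axis at the underside, z = 33 mm; x points to the spigot. Turns up to 3.1 rad either way from its start; a spring (0.06 N m/rad, under 2 N at the spigot) draws it back.
- axis (a point): point on the turntable's vertical axis, level with the disc's upper face (z = 45 mm); it does not move. About this axis the red jar needs 0.4 to 2.7 rad of turn by the shorter way, which is always within the turntable's range.
- front_point (a point): where the red-lidded jar's underside centre belongs: 80 mm from the axis towards the yellow pointer, z = 45 mm; does not move. The pointer is a tab on the fixed foot that sticks out from under the disc, with a diamond-shaped block (top at z = 52 mm) 165 mm from the axis; it points roughly towards the robot and its direction varies.
- carousel_base: the carousel's fixed dark steel foot, 250 mm across. Origin: on the turntable's axis at the bench surface; its -x axis points to the yellow front pointer.
- jar_red: the marked jar: jar of amber glass with a red lid, 56 mm across and 70 mm tall, standing loose in one of the three seats of the turntable (which one varies); about 0.2 kg. Origin: centre of its underside, at z = 45 mm, 80 mm from the turntable's axis; z up along the jar.
- jar_white: jar of amber glass with a white lid, 56 mm across and 70 mm tall, standing loose in one of the three seats of the turntable (which one varies); about 0.2 kg. Origin: centre of its underside, at z = 45 mm, 80 mm from the turntable's axis; z up along the jar.
- jar_green: jar of amber glass with a green lid, 56 mm across and 70 mm tall, standing loose in one of the three seats of the turntable (which one varies); about 0.2 kg. Origin: centre of its underside, at z = 45 mm, 80 mm from the turntable's axis; z up along the jar.
- cup: bystander: open steel cup, 72 mm across the rim, 85 mm tall, on the other side of the carousel from the sleeve. Origin: centre of its underside.
- bowl: bystander: white bowl, 100 mm across, 50 mm tall, at the right. Origin: centre of its underside.
- tub: bystander: orange box, 80 x 60 x 50 mm, at the left. Origin: centre of its underside.
Mind the look-alikes: they are no part of the job. Of the things that look like the sleeve, take the one that is nearest to the robot's base at the start. Leave any purple look-alike of the jar_green alone.

How it is judged:
On the way, in this order (a step that is already met when the one before it is completed fails the run):
1. the sleeve is fully home on the spigot, upright (horizontal distance between sleeve and spigot below 0.005 m and z of sleeve in the frame of spigot between -0.005 and 0.005 m and angle between sleeve's own z axis and vertical below 0.12 rad), for 0.3 s.
2. with the sleeve on its spigot, the red-lidded jar is at the front pointer (all of step 1 and horizontal distance between jar_red and front_point below 0.01 m), for 0.2 s.
At the end, for the whole second after the job is handed in: The sleeve is home on the spigot (within 5 mm of flange and centre, upright within 0.12 rad) and gripped (over 2 N); the red-lidded jar is within 10 mm of the front point; the turntable is still (under 0.08 rad/s); all three jars stand upright in their seats (all of step 2 and contact force between the fingers and sleeve above 2 N and angular speed of turntable below 0.08 rad/s and height (world z) of jar_red between 0.038 and 0.052 m and angle between each of jar_red, jar_white, jar_green's own z axis and vertical below 0.15 rad and horizontal distance between each of jar_red, jar_white, jar_green and axis below 0.088 m and height (world z) of jar_white between 0.038 and 0.052 m and height (world z) of jar_green between 0.038 and 0.052 m); the arm keeps its last pose, push and grip.
It fails at once if a jar is tipped or leaves its seat (angle between any of jar_red, jar_white, jar_green's own z axis and vertical above 0.35 rad or height (world z) of any of jar_red, jar_white, jar_green above 0.056 m or horizontal distance between any of jar_red, jar_white, jar_green and axis above 0.095 m).
It fails at once if the hand or arm touches a jar or the turntable (over 2 N) (contact force between any of the fingers, the arm and jar_red above 2 N or contact force between any of the fingers, the arm and jar_white above 2 N or contact force between any of the fingers, the arm and jar_green above 2 N or contact force between any of the fingers, the arm and turntable above 2 N).
It fails at once if the cup, bowl or tub is disturbed (moved over 30 mm) (distance of any of cup, bowl, tub from where it was at the start of the episode above 0.03 m).
It also fails if it takes over 58 s, if anything falls off the work surface, if the arm or the gripper's body presses on something with over 40 N, if the wrist force passes 120 N, or if a joint passes its speed limit or range.

## Working session

There is one attempt and no reset: what is moved stays moved. The work goes in short steps, Python scripts to look and compute and a tool call to move; the robot and the scene stay as the last step left them, time stands still between calls to the robot, and variables do not carry over. Pictures are saved under pics/ and viewed, about 8 in all and at most 12, crops included, and the job is handed in when it is done.

Besides the shell and the picture viewer there is one more tool, called after "Request:" as a command line: name --argument value ..., lists and objects as JSON in quotes. arm_command: Moves the arm, as the interface text tells. Its arguments: {"type":"object","properties":{"delta_pos":{"type":"array","items":{"type":"array","items":{"type":"number"}}},"rotation":{"type":"array","items":{"type":"array","items":{"type":"number"}}},"gripper":{"type":"number"},"grip_force":{"type":"number"}},"required":["delta_pos","rotation"]}

```bash
mkdir -p pics
cat > h.py <<'E'
import numpy as np, cv2, json
from workcell import monitor, optics, bot
def snap(n,f):
    p=optics.camera_params(n); im=optics.grab_frame(n)[:,:,::-1].copy(); cv2.imwrite(f'pics/{f}.png',im); return p,im
def ray(p,u,v,z):
    d=np.array(p['rotation'])@np.array([(u-p['cx'])/p['fx'],(v-p['cy'])/p['fy'],1]); o=np.array(p['origin']); return o+d*(z-o[2])/d[2]
def proj(p,X):
    c=np.array(p['rotation']).T@(np.array(X)-np.array(p['origin'])); return p['cx']+p['fx']*c[0]/c[2],p['cy']+p['fy']*c[1]/c[2]
E
python3 - <<'E'
from h import *
s=monitor.observe();print({k:np.round(v,3).tolist() for k,v in s.items()})
a=[]
for n in('top','scene'):
    p,im=snap(n,n+'0');print(n,{k:np.round(v,3).tolist() for k,v in p.items()});a.append(im)
    cv2.imwrite(f'pics/{n}0b.png',cv2.resize(im,(800,600),interpolation=cv2.INTER_CUBIC))
E
```

```text
{'clock': 0.0, 'qpos': [1.235, 0.522, -0.036, 1.6, 0.021, 1.021, -0.113], 'qd': [0.0, 0.001, 0.0, 0.0, 0.002, 0.001, -0.001], 'joint_efforts': [-0.001, -92.713, 1.98, -36.995, 0.018, 0.008, -0.0], 'position': [0.164, -0.603, 0.245], 'tool_rot': [-1.488, 1.57, 1.919], 'force': [-1.132, 0.203, -0.765], 'moment': [0.03, -0.026, 0.047], 'grip_width': 0.086}
top {'fx': 468.528, 'fy': 468.528, 'cx': 249.487, 'cy': 196.101, 'origin': [0.351, 0.03, 1.196], 'rotation': [-3.011, -0.017, -1.6]}
scene {'fx': 389.733, 'fy': 389.733, 'cx': 258.496, 'cy': 193.596, 'origin': [1.321, -0.182, 0.86], 'rotation': [-2.329, -0.019, 1.364]}
```

View pics/top0b.png

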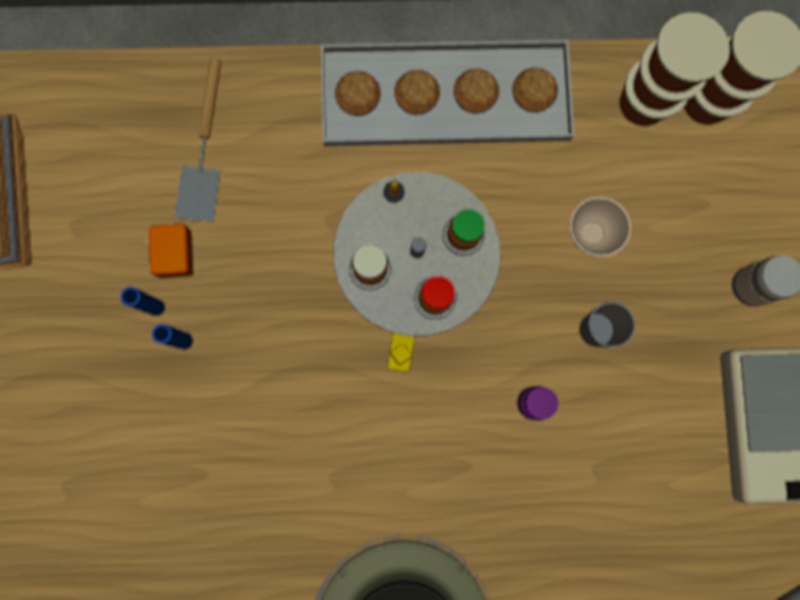

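View pics/scene0b.png

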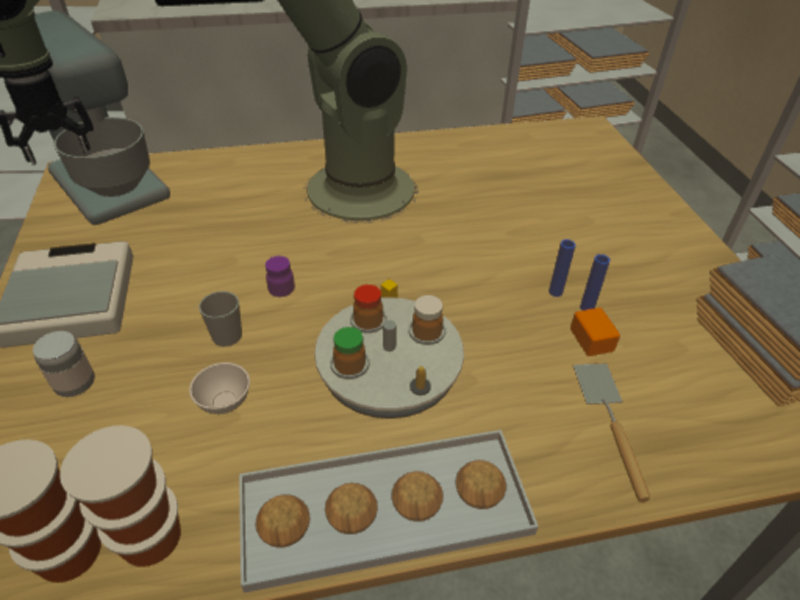

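```bash
cat >> h.py <<'E'
from scipy.spatial.transform import Rotation as R
_cp=optics.camera_params
def fix(p):
    p=dict(p); r=np.array(p['rotation'])
    if r.size==3: p['rotation']=R.from_euler('xyz',r).as_matrix()
    return p
E
sed -i "s/p=optics.camera_params(n); im/p=fix(optics.camera_params(n)); im/" h.py
python3 - <<'E'
from h import *
im=cv2.imread('pics/top0.png')
a=cv2.resize(im[100:224,205:329],(600,600),interpolation=cv2.INTER_CUBIC)
b=cv2.resize(im[175:235,70:130],(200,200),interpolation=cv2.INTER_CUBIC)
o=np.zeros((600,800,3),np.uint8);o[:,:600]=a;o[:200,600:]=b;
s=cv2.imread('pics/scene0.png');c=cv2.resize(s[145:205,345:395],(200,240),interpolation=cv2.INTER_CUBIC);o[210:450,600:]=c
cv2.imwrite('pics/c0.png',o)
p=fix(optics.camera_params('top'));k=1.5625
for n,u,v,z in[('disc',417,253,.045),('spigtop',398,183,.095),('post',418,241,.105),('red',437,292,.115),('green',467,224,.115),('white',370,260,.115),('ptr',401,351,.052),('slA top',160,335,.13),('slA bot',186,341,0),('slB top',130,296,.13),('cup',612,318,.085),('tub',169,248,.05),('purple',541,402,.07)]:
    X=ray(p,u/k,v/k,z);print(n,X.round(3),np.hypot(*X[:2]).round(3))
E
```

```text
disc [ 0.587 -0.04   0.045] 0.588
spigtop [ 0.688 -0.011  0.095] 0.688
post [ 0.593 -0.038  0.105] 0.595
red [ 0.513 -0.063  0.115] 0.517
green [ 0.616 -0.113  0.115] 0.626
white [0.564 0.035 0.115] 0.565
ptr [ 0.43  -0.009  0.052] 0.43
slA top [0.458 0.343 0.13 ] 0.572
slA bot [0.46  0.339 0.   ] 0.571
slB top [0.516 0.388 0.13 ] 0.646
cup [ 0.47  -0.334  0.085] 0.576
tub [0.604 0.354 0.05 ] 0.7
purple [ 0.345 -0.22   0.07 ] 0.409
```

View pics/c0.png

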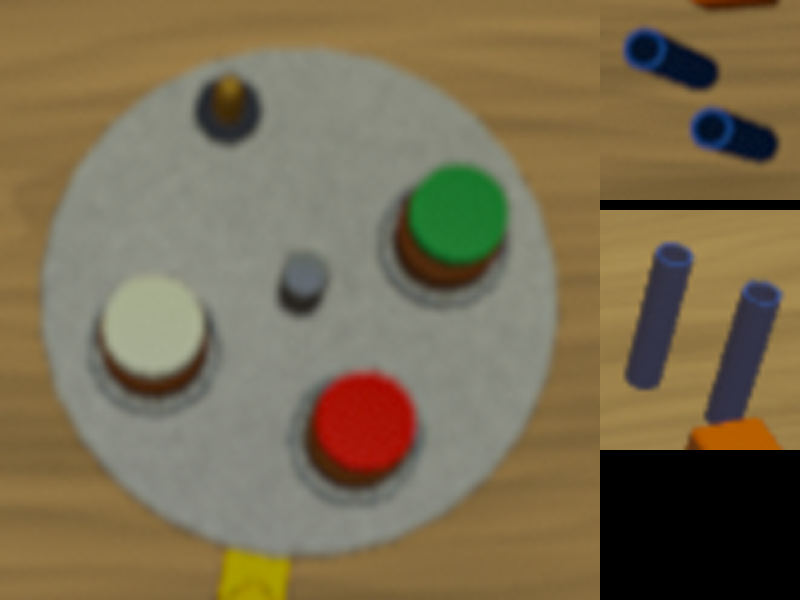

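```bash
cat >> h.py <<'E'
def tool():
    s=monitor.observe(); return np.array(s['position']),R.from_euler('xyz',s['tool_rot']),s
def down(yaw): # x down, y horizontal at angle yaw
    y=np.array([np.cos(yaw),np.sin(yaw),0]);x=np.array([0,0,-1.]);return R.from_matrix(np.c_[x,y,np.cross(x,y)])
def plan(X,yaw=None):
    p,r,s=tool(); d=r.inv().apply(np.array(X)-p)/.03
    yaw0=np.arctan2(*r.as_matrix()[[1,0],1])
    w=(r.inv()*down(yaw0 if yaw is None else yaw)).as_rotvec()/np.radians(6)
    print('t',round(s['clock'],2),'pos',p.round(4),'yaw',yaw0.round(3),'F',np.round(s['force'],1),'w',round(s['grip_width'],4)); print('shift units',d.round(2),'rot units',w.round(2))
E
python3 - <<'E'
from h import *
p=fix(optics.camera_params('top'))
C=ray(p,266.8,162.2,.045);S=ray(p,252.1,122.3,.05)
print('axis',C,'spig',S,np.linalg.norm((S-C)[:2]))
def cr(x,y,z):return ray(p,205+x/4.839,100+y/4.839,z)
for n,x,y in[('red',364,422),('green',458,214),('white',154,326)]:
    d=(cr(x,y,.115)-C)[:2];print(n,d,np.hypot(*d),np.degrees(np.arctan2(d[1],d[0])))
d=(S-C)[:2];print('spig ang',np.degrees(np.arctan2(d[1],d[0])))
P=ray(p,401/1.5625,351/1.5625,.052);d=(P-C)[:2];print('ptr',P,np.hypot(*d),np.degrees(np.arctan2(d[1],d[0])))
print('slA',ray(p,103.6,213.4,.13),ray(p,70+(645-600)*.3,175+50*.3,.13))
plan([.42,-.34,.25]); t,r,s=tool();print(r.as_matrix().round(3))
E
```

```text
axis [ 0.58641492 -0.03963178  0.045     ] spig [ 0.68868347 -0.00573363  0.05      ] 0.10774015375678223
red [-0.07458173 -0.02509267] 0.07868974693959946 -161.40473169970198
green [ 0.02699754 -0.07498195] 0.07969416705651497 -70.19838884578175
white [-0.02486221  0.07502393] 0.07903618783082866 108.33470211268964
spig ang 18.33840079333613
ptr [ 0.43027379 -0.00908976  0.052     ] 0.15910018567634598 168.93238867546728
slA [0.46009989 0.34053776 0.13      ] [0.51506648 0.38682467 0.13      ]
t 0.1 pos [ 0.164  -0.6028  0.2448] yaw -1.305 F [ 0.1 -0.   1.2] w 0.0854
shift units [ -0.17  -6.21 -10.53] rot units [0.   0.   0.01]
[[-0.     0.263 -0.965]
 [ 0.001 -0.965 -0.263]
 [-1.    -0.001  0.   ]]
```

Request:
arm_command --delta_pos '[[0,-0.49,-0.98],[0,-0.49,-0.98],[0,-0.49,-0.98],[0,-0.49,-0.98],[0,-0.49,-0.98],[0,-0.49,-0.98],[0,-0.49,-0.98],[0,-0.49,-0.98],[0,-0.49,-0.98],[0,-0.49,-0.98]]' --rotation '[[0,0,0],[0,0,0],[0,0,0],[0,0,0],[0,0,0],[0,0,0],[0,0,0],[0,0,0],[0,0,0],[0,0,0]]' --gripper -1

```text
clock: 1.1
position: [0.4131, -0.3777, 0.2416]
tool_rot: [-0.923, 1.564, 2.476]
force: [0.3, -0.3, -0.4]
grip_width: 0.0856
```

Request:
arm_command --delta_pos '[[0,-0.49,-0.98],[0,-0.49,-0.98],[0,-0.96,-0.26],[0,-0.96,-0.26],[0,-0.96,-0.26],[0,-0.96,-0.26],[0,-0.96,-0.26],[0,-0.96,-0.26],[0,-0.96,-0.26],[0,-0.96,-0.26]]' --rotation '[[0,0,0],[0,0,0],[0,0,0],[0,0,0],[0,0,0],[0,0,0],[0,0,0],[0,0,0],[0,0,0],[0,0,0]]'

```text
clock: 2.1
position: [0.4665, -0.0829, 0.2402]
tool_rot: [-0.884, 1.56, 2.517]
force: [0.7, 0.8, -0.0]
grip_width: 0.0855
```

Run:
```python
from h import *
plan([.46,.34,.245],-0.87)
```

```text
t 2.1 pos [ 0.4665 -0.0829  0.2402] yaw -1.311 F [ 0.7  0.8 -0. ] w 0.0855
shift units [ -0.07 -13.68  -3.41] rot units [-4.21  0.04  0.09]
```

Request:
arm_command --delta_pos '[[0,-0.98,-0.24],[0,-0.98,-0.24],[0,-0.98,-0.24],[0,-0.98,-0.24],[0,-0.98,-0.24],[0,-0.98,-0.24],[0,-0.98,-0.24],[0,-0.98,-0.24],[0,-0.98,-0.24],[0,-0.98,-0.24]]' --rotation '[[0,0,0],[0,0,0],[0,0,0],[0,0,0],[0,0,0],[0,0,0],[0,0,0],[0,0,0],[0,0,0],[0,0,0]]'

```text
clock: 3.1
position: [0.4576, 0.2317, 0.241]
tool_rot: [-0.679, 1.559, 2.721]
force: [0.8, -0.8, 0.5]
grip_width: 0.0852
```

Request:
arm_command --delta_pos '[[0,0,0],[0,0,0],[0,0,0],[0,0,0],[0,0,0],[0,0,0]]' --rotation '[[-0.85,0.01,0],[-0.85,0,0],[-0.85,0,0],[-0.85,0,0],[-0.85,0,0],[0,0,0]]'

```text
clock: 3.7
position: [0.4555, 0.2369, 0.2394]
tool_rot: [-1.139, 1.556, 2.731]
force: [-0.3, 0.3, 0.9]
grip_width: 0.0857
```

Run:
```python
from h import *
plan([.46,.34,.245],-0.87)
p,im=snap('wrist','w1')
print(p['origin'],proj(p,[.46,.3405,.13]),proj(p,[.46,.3405,0]))
cv2.imwrite('pics/w1b.png',cv2.resize(im,(800,600)))
```

```text
t 3.7 pos [0.4555 0.2369 0.2394] yaw -0.843 F [-0.3  0.3  0.9] w 0.0857
shift units [-0.17 -2.47 -2.4 ] rot units [0.26 0.06 0.12]
[0.51958838 0.29221421 0.36764371] (np.float64(159.78071339056606), np.float64(97.72850460182941)) (np.float64(194.68226460141344), np.float64(91.69800089437362))
```

View pics/w1b.png

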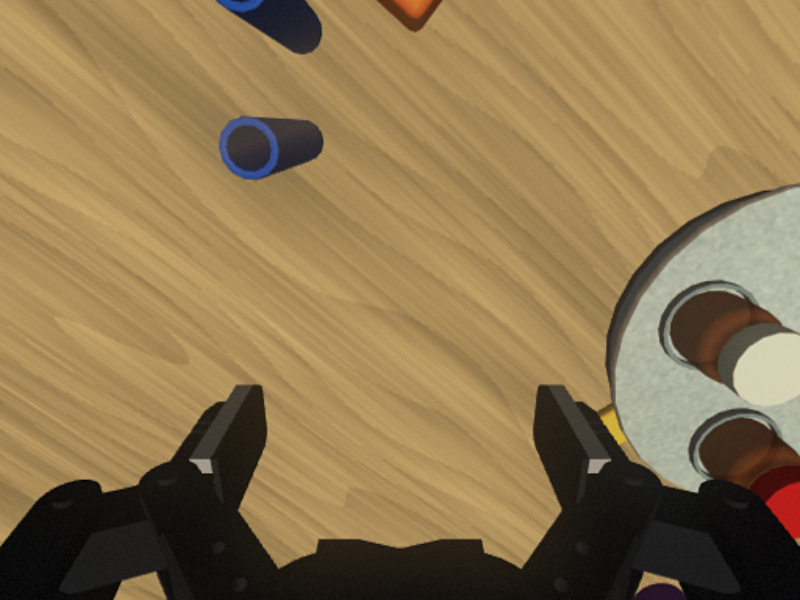

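Run:
```python
from h import *
p=fix(optics.camera_params('wrist'))
X=ray(p,249/1.5625,148/1.5625,.13);print(X)
plan([X[0],X[1],.2],-.87)
```

```text
[0.46193327 0.34194485 0.13      ]
t 3.75 pos [0.4555 0.2369 0.2394] yaw -0.846 F [ 0.5 -0.5 -0.2] w 0.0857
shift units [ 1.33 -2.46 -2.49] rot units [0.23 0.06 0.12]
```

Request:
arm_command --delta_pos '[[0,-0.8,-0.8],[0,-0.8,-0.8],[0,-0.8,-0.8],[0,0,0],[0,0,0]]' --rotation '[[0.13,0.03,0.06],[0.13,0.03,0.06],[0,0,0],[0,0,0],[0,0,0]]'

```text
clock: 4.25
position: [0.464, 0.3406, 0.2389]
tool_rot: [0.7, 1.569, -1.764]
force: [1.2, -0.8, -0.3]
grip_width: 0.0852
```

Run:
```python
from h import *
plan([.46,.34,.1],-0.87)
```

```text
t 4.25 pos [0.464  0.3406 0.2389] yaw -0.893 F [ 1.2 -0.8 -0.3] w 0.0852
shift units [ 4.63 -0.07  0.11] rot units [-0.22  0.01 -0.01]
```

Request:
arm_command --delta_pos '[[0.9,-0.07,0.05],[0.9,0,0],[0.9,0,0],[0.9,0,0],[0.9,0,0],[0,0,0],[0,0,0]]' --rotation '[[-0.2,0,0],[0,0,0],[0,0,0],[0,0,0],[0,0,0],[0,0,0],[0,0,0]]'

```text
clock: 4.95
position: [0.4631, 0.3362, 0.1012]
tool_rot: [1.585, 1.567, -0.874]
force: [0.0, -0.4, 0.6]
grip_width: 0.0852
```

Run:
```python
from h import *
plan([.4615,.3415,.1],-0.87)
```

```text
t 4.95 pos [0.4631 0.3362 0.1012] yaw -0.887 F [ 0.  -0.4  0.6] w 0.0852
shift units [ 0.04 -0.17 -0.07] rot units [-0.17 -0.   -0.03]
```

Request:
arm_command --delta_pos '[[0.04,-0.17,-0.07],[0,0,0]]' --rotation '[[-0.17,0,-0.03],[0,0,0]]'

```text
clock: 5.15
position: [0.4623, 0.342, 0.1023]
tool_rot: [2.999, 1.568, 0.558]
force: [-0.6, 0.7, 0.1]
grip_width: 0.0854
```

Request:
arm_command --delta_pos '[[0,0,0],[0,0,0],[0,0,0],[0,0,0],[0,0,0],[0,0,0],[0,0,0],[0,0,0],[0,0,0],[0,0,0]]' --rotation '[[0,0,0],[0,0,0],[0,0,0],[0,0,0],[0,0,0],[0,0,0],[0,0,0],[0,0,0],[0,0,0],[0,0,0]]' --gripper 1 --grip_force 50

```text
clock: 6.15
position: [0.4634, 0.3428, 0.1049]
tool_rot: [3.041, 1.564, 0.6]
force: [-0.2, -0.3, 2.0]
grip_width: 0.0284
```

Run:
```python
from h import *
plan([.4615,.3415,.25],-0.87)
```

```text
t 6.15 pos [0.4634 0.3428 0.1049] yaw -0.87 F [-0.2 -0.3  2. ] w 0.0284
shift units [-4.84 -0.01  0.04] rot units [-0.   -0.06 -0.01]
```

Request:
arm_command --delta_pos '[[-0.8,0,0],[-0.8,0,0],[-0.8,0,0],[-0.8,0,0],[-0.8,0,0],[-0.8,0,0],[0,0,0]]' --rotation '[[0,0,0],[0,0,0],[0,0,0],[0,0,0],[0,0,0],[0,0,0],[0,0,0]]'

```text
clock: 6.85
position: [0.4615, 0.3413, 0.2528]
tool_rot: [2.951, 1.569, 0.51]
force: [0.2, -0.6, -1.6]
grip_width: 0.0287
```

Run:
```python
from h import *
plan([.6885,-.006,.25],-0.87)
```

```text
t 6.85 pos [0.4615 0.3413 0.2528] yaw -0.87 F [ 0.2 -0.6 -1.6] w 0.0287
shift units [ 0.09 13.73  1.68] rot units [ 0.   -0.02 -0.  ]
```

Request:
arm_command --delta_pos '[[0,0.9,0.11],[0,0.9,0.11],[0,0.9,0.11],[0,0.9,0.11],[0,0.9,0.11],[0,0.9,0.11],[0,0.9,0.11],[0,0.9,0.11],[0,0.9,0.11],[0,0.9,0.11]]' --rotation '[[0,0,0],[0,0,0],[0,0,0],[0,0,0],[0,0,0],[0,0,0],[0,0,0],[0,0,0],[0,0,0],[0,0,0]]'

```text
clock: 7.85
position: [0.6121, 0.1076, 0.2464]
tool_rot: [-0.561, 1.565, -2.994]
force: [-0.8, -0.1, -0.4]
grip_width: 0.0283
```

Request:
arm_command --delta_pos '[[0,0.9,0.11],[0,0.9,0.11],[0,0.9,0.11],[0,0.9,0.11],[0,0.6,0.08],[0,0,0],[0,0,0],[0,0,0]]' --rotation '[[0,0,0],[0,0,0],[0,0,0],[0,0,0],[0,0,0],[0,0,0],[0,0,0],[0,0,0]]'

```text
clock: 8.65
position: [0.6832, -0.0073, 0.2383]
tool_rot: [-0.473, 1.556, -2.911]
force: [-0.4, -0.2, -0.5]
grip_width: 0.0283
```

Run:
```python
from h import *
plan([.6885,-.006,.25],-0.87)
p,im=snap('wrist','w2');q,im2=snap('top','t2');r,im3=snap('scene','s2')
X=tool()[0]
for n,k in(('w',p),('t',q),('s',r)): print(n,proj(k,[.6885,-.006,.095]),'sl top',proj(k,[*X[:2],X[2]+.025]),'sl bot',proj(k,[*X[:2],X[2]-.105]))
o=np.zeros((600,800,3),np.uint8)
o[:300,:400]=cv2.resize(im,(400,300))
o[:300,400:]=cv2.resize(im2[85:205,195:355],(400,300),interpolation=cv2.INTER_CUBIC)
o[300:,:400]=cv2.resize(im3[150:270,190:350],(400,300),interpolation=cv2.INTER_CUBIC)
o[300:,400:]=cv2.resize(im[40:190,140:340],(400,300),interpolation=cv2.INTER_CUBIC)
cv2.imwrite('pics/c2.png',o)
```

```text
t 8.65 pos [ 0.6832 -0.0073  0.2383] yaw -0.867 F [-0.4 -0.2 -0.5] w 0.0283
shift units [-0.39  0.08 -0.16] rot units [0.03 0.12 0.06]
w (np.float64(259.67245534526035), np.float64(170.03764169980792)) sl top (np.float64(255.62160400412156), np.float64(297.7731484388116)) sl bot (np.float64(256.7360339897563), np.float64(188.97089008572405))
t (np.float64(252.63486565337251), np.float64(117.05014031154488)) sl top (np.float64(255.12758286715513), np.float64(95.11594466820372)) sl bot (np.float64(253.5068225426246), np.float64(114.2284558540113))
s (np.float64(269.19959898577594), np.float64(234.77188089042798)) sl top (np.float64(271.08651489158086), np.float64(184.78357399107017)) sl bot (np.float64(268.95296723278034), np.float64(223.18821365669592))
```

View pics/c2.png

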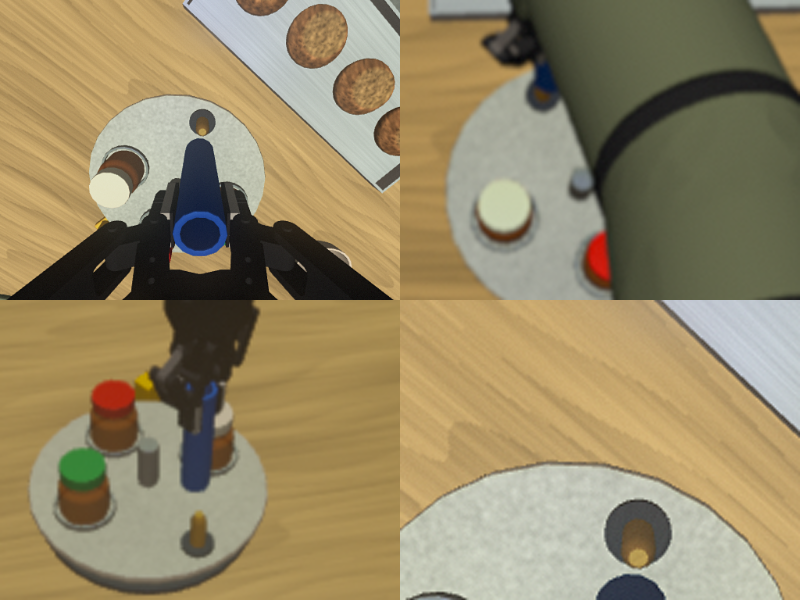

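Run:
```python
from h import *
p=fix(optics.camera_params('wrist'))
S=ray(p,259,168.5,.095);F=ray(p,140+238/2,40+234/2,.05);print('spigot',S,'flange',F)
X,r,s=tool()
for L in(.1049,):
  c=X+r.apply([L,0,0]); a=np.linspace(0,6.28,200)
  q=np.array([proj(p,c+r.apply([0,.015*np.cos(t),.015*np.sin(t)])) for t in a]);print('rim u',q[:,0].min(),q[:,0].max(),'v min',q[:,1].min(),'c',c)
plan([.6885,-.006,.215],-.87)
```

```text
spigot [ 0.68937568 -0.00427624  0.095     ] flange [ 0.68925443 -0.00460962  0.05      ]
rim u 237.77006978558632 274.41925081559145 v min 173.17491392282005 c [ 0.68195791 -0.00729981  0.13392679]
t 8.8 pos [ 0.6834 -0.007   0.2388] yaw -0.866 F [ 0.4  0.1 -1.2] w 0.0285
shift units [ 0.79  0.09 -0.16] rot units [0.03 0.12 0.06]
```

Run:
```python
from h import *
plan([.6908,-.0035,.21],-.87)
```

```text
t 8.8 pos [ 0.6834 -0.007   0.2388] yaw -0.866 F [ 0.4  0.1 -1.2] w 0.0285
shift units [ 0.96  0.08 -0.28] rot units [0.03 0.12 0.06]
```

Request:
arm_command --delta_pos '[[0,0.05,-0.28],[0.45,0,0],[0.45,0,0],[0,0,0]]' --rotation '[[0.03,0.12,0.06],[0,0,0],[0,0,0],[0,0,0]]'

```text
clock: 9.2
position: [0.6911, -0.0006, 0.2095]
tool_rot: [2.796, 1.569, 0.358]
force: [0.7, -0.1, -1.3]
grip_width: 0.0282
```

Run:
```python
from h import *
plan([.6908,-.0035,.21],-.87)
```

```text
t 9.2 pos [ 6.911e-01 -6.000e-04  2.095e-01] yaw -0.868 F [ 0.7 -0.1 -1.3] w 0.0282
shift units [-0.02  0.07  0.07] rot units [ 0.02 -0.02 -0.01]
```

Request:
arm_command --delta_pos '[[0,0.07,0.07],[0,0,0]]' --rotation '[[0,0,0],[0,0,0]]'

```text
clock: 9.4
position: [0.6905, -0.0039, 0.2087]
tool_rot: [-3.059, 1.57, 0.786]
force: [-0.7, -0.7, -1.1]
grip_width: 0.0283
```

Run:
```python
from h import *
plan([.6908,-.0035,.21],-.87)
p,im=snap('wrist','w3');r,im3=snap('scene','s3')
o=np.zeros((400,800,3),np.uint8)
o[:,:400]=cv2.resize(im[90:250,180:340],(400,400),interpolation=cv2.INTER_CUBIC)
o[:,400:]=cv2.resize(im3[170:250,230:310],(400,400),interpolation=cv2.INTER_CUBIC)
cv2.imwrite('pics/c3.png',o)
X,rt,s=tool()
for n,k,c in(('w',p,lambda u,v:((u-180)*2.5,(v-90)*2.5)),('s',r,lambda u,v:(400+(u-230)*5,(v-170)*5))):
  b=X+rt.apply([.105,0,.0023]);t=X+rt.apply([-.025,0,.0023])
  print(n,'spig',c(*proj(k,[.689,-.005,.095])),'foot',c(*proj(k,[.689,-.005,.05])),'bot',b,c(*proj(k,b)),'top',c(*proj(k,t)))
```

```text
t 9.4 pos [ 0.6905 -0.0039  0.2087] yaw -0.868 F [-0.7 -0.7 -1.1] w 0.0283
shift units [-0.04 -0.   -0.02] rot units [ 0.02 -0.01  0.  ]
w spig (np.float64(189.87756075274666), np.float64(248.62963579666052)) foot (np.float64(189.81547138999403), np.float64(210.71801697004076)) bot [ 0.68908485 -0.00475856  0.1040621 ] (np.float64(189.4984824037013), np.float64(257.2030573447855)) top (np.float64(189.48647843857728), np.float64(528.2921294268107))
s spig (np.float64(598.112182012426), np.float64(324.3079098035386)) foot (np.float64(594.8317936608686), np.float64(379.8018755469906)) bot [ 0.68908485 -0.00475856  0.1040621 ] (np.float64(599.2953877073571), np.float64(312.7712397705264)) top (np.float64(609.8670069288107), np.float64(128.71313484479515))
```

View pics/c3.png

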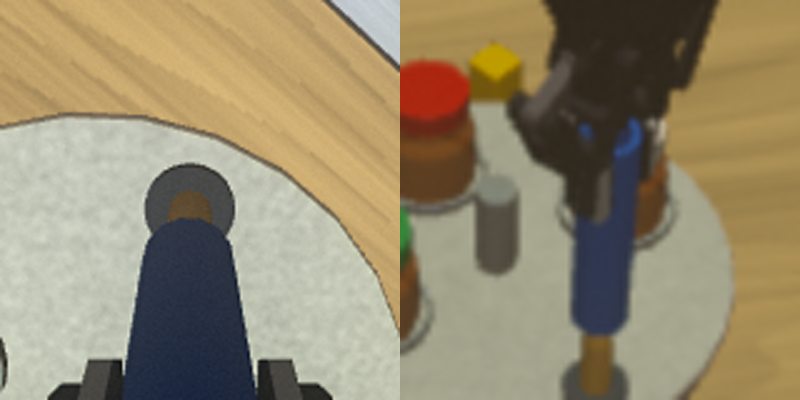

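Request:
arm_command --delta_pos '[[0.25,0,0],[0.25,0,0],[0.25,0,0],[0,0,0]]' --rotation '[[0,0,0],[0,0,0],[0,0,0],[0,0,0]]'

```text
clock: 9.9
position: [0.6908, -0.0034, 0.185]
tool_rot: [2.897, 1.569, 0.459]
force: [0.5, 0.4, -0.8]
grip_width: 0.028
```

Run:
```python
from h import *
plan([.6908,-.0035,.155],-.87)
```

```text
t 9.9 pos [ 0.6908 -0.0034  0.185 ] yaw -0.868 F [ 0.5  0.4 -0.8] w 0.028
shift units [1. 0. 0.] rot units [ 0.02 -0.02 -0.01]
```

Request:
arm_command --delta_pos '[[0.25,0,0],[0.25,0,0],[0.25,0,0],[0.1,0,0],[0,0,0]]' --rotation '[[0,0,0],[0,0,0],[0,0,0],[0,0,0],[0,0,0]]'

```text
clock: 10.4
position: [0.6907, -0.0033, 0.1566]
tool_rot: [3.125, 1.569, 0.686]
force: [0.9, -0.4, -0.7]
grip_width: 0.0286
```

Run:
```python
from h import *
plan([.6908,-.0035,.155],-.87)
```

```text
t 10.4 pos [ 0.6907 -0.0033  0.1566] yaw -0.867 F [ 0.9 -0.4 -0.7] w 0.0286
shift units [0.05 0.01 0.  ] rot units [ 0.02 -0.02 -0.  ]
```

Press gently until contact with the flange shows.

Request:
arm_command --delta_pos '[[0.08,0,0],[0.06,0,0]]' --rotation '[[0,0,0],[0,0,0]]'

```text
clock: 10.6
position: [0.692, -0.0032, 0.1547]
tool_rot: [2.658, 1.566, 0.219]
force: [-6.9, -1.5, 30.4]
grip_width: 0.0284
```

Request:
arm_command --delta_pos '[[0.06,0,0],[0.06,0,0],[0,0,0]]' --rotation '[[0,0,0],[0,0,0],[0,0,0]]'

```text
clock: 10.9
position: [0.6935, -0.0038, 0.1556]
tool_rot: [2.436, 1.561, -0.003]
force: [0.3, 0.2, -1.5]
grip_width: 0.028
```

Run:
```python
from h import *
plan([.691,-.0035,.1545],-.87)
plan([.6946,-.032,.1545],-.87)
```

```text
t 10.9 pos [ 0.6935 -0.0038  0.1556] yaw -0.869 F [ 0.3  0.2 -1.5] w 0.028
shift units [ 0.03 -0.06  0.06] rot units [ 0.01 -0.07 -0.06]
t 10.9 pos [ 0.6935 -0.0038  0.1556] yaw -0.869 F [ 0.3  0.2 -1.5] w 0.028
shift units [0.04 0.74 0.58] rot units [ 0.01 -0.07 -0.06]
```

Request:
arm_command --delta_pos '[[0.02,-0.06,0.06],[0,0,0],[0,0,0],[0,0,0]]' --rotation '[[0,-0.07,-0.06],[0,0,0],[0,0,0],[0,0,0]]'

```text
clock: 11.3
position: [0.691, -0.0034, 0.155]
tool_rot: [-1.316, 1.57, 2.527]
force: [0.1, -0.1, -0.3]
grip_width: 0.028
```

Run:
```python
from h import *
plan([.6946,-.032,.1545],-.87)
```

```text
t 11.3 pos [ 0.691  -0.0034  0.155 ] yaw -0.869 F [ 0.1 -0.1 -0.3] w 0.028
shift units [0.02 0.81 0.52] rot units [0.01 0.   0.  ]
```

Request:
arm_command --delta_pos '[[0,0.2,0.13],[0,0.2,0.13],[0,0.2,0.13],[0,0.2,0.13],[0,0,0]]' --rotation '[[0,0,0],[0,0,0],[0,0,0],[0,0,0],[0,0,0]]'

```text
clock: 11.8
position: [0.6961, -0.0347, 0.1552]
tool_rot: [2.696, 1.568, 0.257]
force: [-0.4, -2.4, -0.1]
grip_width: 0.0283
```

Run:
```python
from h import *
plan([.6928,-.06,.1548],-.87)
```

```text
t 11.8 pos [ 0.6961 -0.0347  0.1552] yaw -0.869 F [-0.4 -2.4 -0.1] w 0.0283
shift units [0.01 0.57 0.63] rot units [ 0.01 -0.02 -0.01]
```

Request:
arm_command --delta_pos '[[0,0.19,0.21],[0,0.19,0.21],[0,0.19,0.21],[0,0,0]]' --rotation '[[0,0,0],[0,0,0],[0,0,0],[0,0,0]]'

```text
clock: 12.2
position: [0.6922, -0.0629, 0.1551]
tool_rot: [2.45, 1.569, 0.009]
force: [-0.3, -0.5, -1.2]
grip_width: 0.0283
```

Run:
```python
from h import *
plan([.6928,-.06,.1548],-.87)
t,im=snap('top','t4');s,im2=snap('scene','s4')
o=np.zeros((600,800,3),np.uint8)
o[:,:400]=cv2.resize(im[130:250,220:300],(400,600),interpolation=cv2.INTER_CUBIC)
o[:400,400:]=cv2.resize(im2[160:260,200:300],(400,400),interpolation=cv2.INTER_CUBIC)
cv2.imwrite('pics/c4.png',o)
```

```text
t 12.2 pos [ 0.6922 -0.0629  0.1551] yaw -0.87 F [-0.3 -0.5 -1.2] w 0.0283
shift units [ 0.01 -0.06 -0.08] rot units [ 0.   -0.02 -0.01]
```

View pics/c4.png

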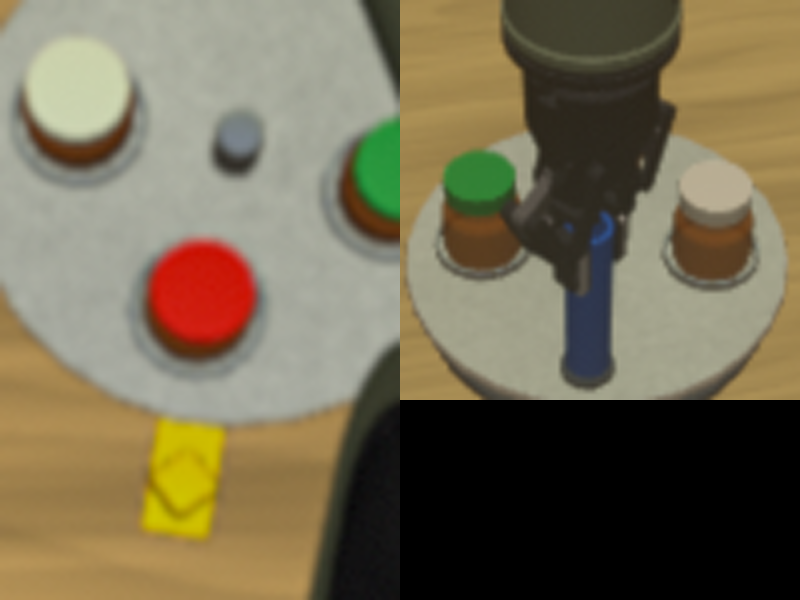

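Run:
```python
from h import *
p=fix(optics.camera_params('top'))
f=lambda x,y,z:ray(p,220+x/5-.4,130+y/5-.4,z)[:2]
P=f(183,482,.052);Rd=f(203,293,.115);W=f(79,88,.115);K=f(240,132,.105)
G=np.array([2*0,0])
for A in(np.array([.5864,-.0396]),np.array([.588,-.0392]),K):
    a=lambda v:np.degrees(np.arctan2(*(v-A)[::-1]))%360
    F=A+.08*(P-A)/np.linalg.norm(P-A)
    print(A,'ptr',a(P),np.linalg.norm(P-A),'red',a(Rd),np.linalg.norm(Rd-A),'white',a(W),'red-front mm',(Rd-F)*1000)
d=f(178,536,.03)-f(189,423,.03);print('tab edge dir',np.degrees(np.arctan2(d[1],d[0])))
plan([.6928,-.06,.1548],-.87)
```

```text
[ 0.5864 -0.0396] ptr 168.75756831860133 0.16253870813920784 red 163.97275384904847 0.07872798461843925 white 72.9822603347776 red-front mm [2.79701517 6.13949738]
[ 0.588  -0.0392] ptr 169.0035657981867 0.1640315333634622 red 164.56331059595087 0.08015961360477925 white 73.99664494751175 red-front mm [1.26325635 6.07652641]
[ 0.58909836 -0.03838986] ptr 169.35255965189504 0.16495825153553917 red 165.32241911750302 0.08100982054916488 white 74.60245877521928 red-front mm [0.25639146 5.74501154]
tab edge dir 172.66692823506062
t 12.3 pos [ 0.6924 -0.0611  0.1551] yaw -0.869 F [ 1.5 -0.2 -0.9] w 0.0279
shift units [ 0.01 -0.02 -0.03] rot units [ 0.01 -0.03 -0.01]
```

Run:
```python
from h import *
plan([.694,-.0545,.155],-.87)
```

```text
t 12.3 pos [ 0.6924 -0.0611  0.1551] yaw -0.869 F [ 1.5 -0.2 -0.9] w 0.0279
shift units [ 0.   -0.13 -0.18] rot units [ 0.01 -0.03 -0.01]
```

Request:
arm_command --delta_pos '[[0,-0.07,-0.09],[0,-0.07,-0.09],[0,0,0],[0,0,0],[0,0,0]]' --rotation '[[0,-0.03,0],[0,0,0],[0,0,0],[0,0,0],[0,0,0]]'

```text
clock: 12.8
position: [0.6943, -0.0516, 0.1552]
tool_rot: [2.481, 1.57, 0.045]
force: [2.7, 0.9, -0.8]
grip_width: 0.0286
```

Run:
```python
from h import *
plan([.694,-.0545,.155],-.87)
t,im=snap('top','t5');w,im2=snap('wrist','w5');s,im3=snap('scene','s5')
o=np.zeros((600,800,3),np.uint8)
o[:,:400]=cv2.resize(im[130:250,220:300],(400,600),interpolation=cv2.INTER_CUBIC)
o[:300,400:]=cv2.resize(im2,(400,300),interpolation=cv2.INTER_AREA)
o[300:,400:]=cv2.resize(im3[155:275,200:300],(400,300),interpolation=cv2.INTER_CUBIC)
cv2.imwrite('pics/c5.png',o)
```

```text
t 12.8 pos [ 0.6943 -0.0516  0.1552] yaw -0.866 F [ 2.7  0.9 -0.8] w 0.0286
shift units [0.01 0.07 0.07] rot units [ 0.04 -0.   -0.  ]
```

View pics/c5.png

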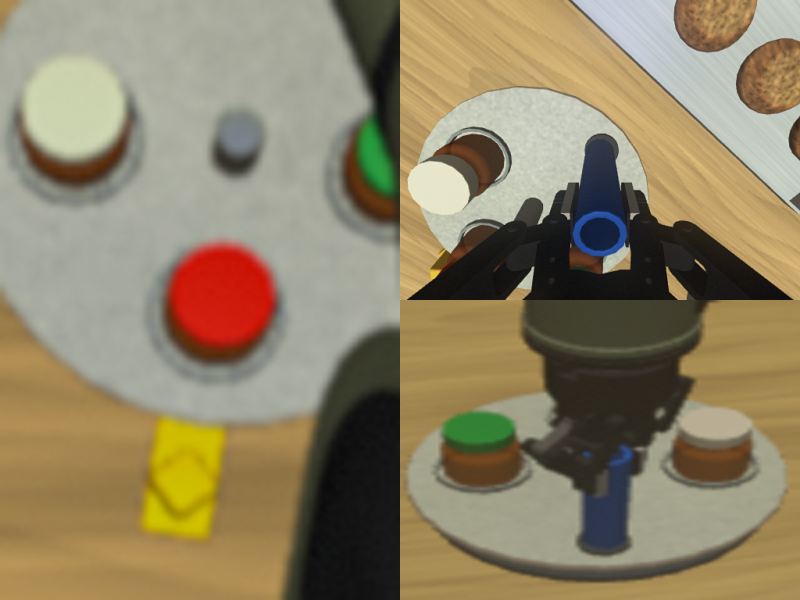

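Run:
```python
from h import *
p=fix(optics.camera_params('top'))
f=lambda x,y,z:ray(p,220+x/5-.4,130+y/5-.4,z)[:2]
P=f(183,482,.052);Rd=f(222,296,.115);W=f(76,107,.115)
for A in([.5864,-.0396],[.588,-.0392],[.589,-.0384]):
    A=np.array(A);a=lambda v:np.degrees(np.arctan2(*(v-A)[::-1]))%360
    F=A+.08*(P-A)/np.linalg.norm(P-A)
    print('ptr',a(P),'red',a(Rd),'white',a(W)+90,'red-front mm',(Rd-F)*1000)
plan([.6937,-.0545,.155],-.87)
```

```text
ptr 168.75756831860133 red 170.51941232852982 white 169.57979559136118 red-front mm [ 1.14707636 -2.68522579]
ptr 169.0035657981867 red 170.99130087609822 white 170.66304735521584 red-front mm [-0.38668246 -2.74819676]
ptr 169.34278223408967 red 171.66287622763562 white 171.2888316400187 red-front mm [-1.29771433 -3.08299294]
t 12.95 pos [ 0.6942 -0.0518  0.1552] yaw -0.866 F [ 2.6 -0.8 -1.7] w 0.0286
shift units [0.01 0.06 0.07] rot units [ 0.03 -0.   -0.  ]
```

Request:
arm_command --delta_pos '[[0,0.06,0.08],[0,0,0],[0,0,0],[0,0,0],[0,0,0]]' --rotation '[[0,0,0],[0,0,0],[0,0,0],[0,0,0],[0,0,0]]'

```text
clock: 13.45
position: [0.6935, -0.0556, 0.1552]
tool_rot: [2.06, 1.57, -0.377]
force: [2.7, -0.8, -1.1]
grip_width: 0.0282
```

Run:
```python
from h import *
plan([.6937,-.055,.155],-.87)
def red(im):
    m=((im[:,:,2]>120)&(im[:,:,1]<50)&(im[:,:,0]<50)).astype(np.uint8);m[:,310:]=0
    M=cv2.moments(m,True);return M['m10']/M['m00'],M['m01']/M['m00'],M['m00']
p,im=snap('top','t6')
for n in('t4','t5','t6'): 
    u,v,c=red(cv2.imread(f'pics/{n}.png'));print(n,u,v,c,ray(p,u,v,.115))
plan([.6937,-.055,.155],-.87)
```

```text
t 13.45 pos [ 0.6935 -0.0556  0.1552] yaw -0.867 F [ 2.7 -0.8 -1.1] w 0.0282
shift units [ 0.01 -0.01 -0.02] rot units [ 0.03 -0.   -0.  ]
t4 257.24024024024027 188.20420420420422 333.0 [ 0.51090536 -0.01095512  0.115     ]
t5 261.10574018126886 188.92447129909365 331.0 [ 0.50896804 -0.01992277  0.115     ]
t6 259.81345565749234 188.72477064220183 327.0 [ 0.50951881 -0.0169218   0.115     ]
t 13.5 pos [ 0.6936 -0.0556  0.1552] yaw -0.867 F [ 2.9  0.2 -1.3] w 0.0281
shift units [ 0.01 -0.01 -0.02] rot units [ 0.03 -0.   -0.  ]
```

Run:
```python
from h import *
p,im=snap('top','t7')
m=((im[:,:,2]>110)&(im[:,:,1]<60)&(im[:,:,0]<60));m[:,:235]=0;m[:,290:]=0;m[:165]=0;m[210:]=0
v,u=np.nonzero(m);X=ray(p,u.mean(),v.mean(),.115);P=ray(p,256.2,226,.052)
ok=True
for A in([.5864,-.0396],[.588,-.0392],[.589,-.0384]):
    A=np.array(A);F=A+.08*(P[:2]-A)/np.linalg.norm(P[:2]-A);e=(X[:2]-F)*1000;print(e.round(1));ok&=np.hypot(*e)<5
plan([.6937,-.055,.155],-.87)
print(u.mean(),v.mean(),ok)
if ok: print(bot.job_done())
```

```text
[0.2 0.8]
[-1.3  0.7]
[-2.2  0.4]
t 13.55 pos [ 0.6936 -0.0555  0.1552] yaw -0.867 F [ 2.1 -0.8 -2. ] w 0.0283
shift units [ 0.01 -0.01 -0.01] rot units [ 0.03 -0.   -0.01]
262.53958944281527 189.2316715542522 True
the job is handed in; nothing more can be done
None
```

I handed the job in at about 13.6 s of robot time. The sleeve was on the spigot and still gripped, and the red-lidded jar was at the yellow pointer. The hand-in reported no verdict.

- **Sleeve:** I took the blue sleeve nearest the base, fitted it over the spigot and pressed it down. Contact came at a TCP height of 0.1547 m with about 30 N, which matches the flange. The pictures show it sitting on its flange, upright.
- **Turn:** I turned the carousel about half a radian by the sleeve. The first turn overshot by about 6 mm at the jar, so I corrected it back, then forward about 3 mm.
- **Last checks:**
  - The top camera puts the red lid within about 1 to 2.3 mm of the front point; the spread comes from small differences in where I placed the axis.
  - The grip opening was 28.3 mm on the 30 mm sleeve.
  - The tool was within 0.2° of vertical, the arm was steady and side forces were under 3 N.
- **Other objects:** The last pictures show all three jars standing in their seats. I kept the hand's path clear of the cup, bowl and tub, but did not check their positions again at the end.
- **Disagreements:**
  - The grip reads about 1.7 mm under the sleeve's nominal 30 mm.
  - My estimates of the axis position differed by 2 to 3 mm.
  - One automatic check of the red lid was about 3 pixels off, probably because it also picked up the orange tub. I limited the area searched and it then agreed.

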